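Put the bench scraper away and snap its case shut

ROBOT

A 6-joint arm with a two-finger parallel gripper is mounted at the origin on the work surface. World frame = base frame: x ahead of the robot, y to its left, z up, the work surface at z = 0. Lengths are in m, angles in rad, forces in N, time in s.
With the tool pointing down it reaches from about 0.325 to 0.9 m from the base axis. Payload 6.1 kg.
Tool frame: the origin (TCP) lies on the centre line of the jaws, within the pads' length; the fingertips stand 19 mm ahead of it and the grasp point (between the pads) is the TCP; x points along the fingers, z is the direction in which the jaws open and shut, and the axes are right-handed (so a half turn about x gives the same grasp; the last joint's range is limited). The gripper opens to 87 mm and grips with 3 to 60 N. Pads are 19 mm wide; open, the fingers measure 117 mm over their backs; the gripper's body (75 mm by 190 mm) begins 51 mm behind the grasp point.
Start: joints at [-1.453, 0.22, 1.526, -0, 1.395, -0.126], TCP at [0.151, -0.607, 0.204] pointing down, gripper open.
Joint ranges: [-2.98, 2.98], [-0.91, 2.08], [0.09, 2.57], [-1.24, 4.39], [0.2, 2.65], [-2.68, 2.68]. Speed limits (rad/s): [2.57, 2.57, 3.01, 3.14, 3.14, 3.14].

INTERFACE

Orientations are given as a unit quaternion [w, x, y, z].
In Python, from cell import env, eyes, ticket gives the robot as it stands. The module is installed in compiled form; this text tells all that it offers.
- The arm moves only by the shell command python3 -m inch 'ROWS' [FORCE]. ROWS is JSON, a list of rows, each a list of 7 numbers: the closure, from -1 (fully open) to 1 (shut), then the shift along the tool's x, y, z in mm, then the turn, a rotation vector about the tool's x, y, z in rad. In form: [[gripper, x, y, z, wx, wy, wz], ...]. A call has 1 to 10 rows; each row shifts and turns the pose as measured when the row begins, along the tool's axes as they then stand; what a row does not reach is not made up. A row lasts 1/10 s, in which the tool goes at most 50 mm and 8.59 degrees, less where a joint would pass 70% of its speed; a pose out of reach is approached as far as the arm can. A call is refused whole if a number of a shift passes 50 or a number of a turn 0.15, either way. A call with a gripper value outside its range is refused whole. The fingers move at their own pace and stop on an object; FORCE is the grip in N (left out, the last holds). Time passes only in rows, so rows that do not move let the fingers close. It gives the time, the measured TCP pose, the force and the opening at its end, in the units of the state.
- env.get_state(): the state, without advancing time (a new reading comes with each control period).
- eyes.get_image(name): name is "scene" or "top"; returns a dict with "color" (400x640x3 uint8, red, green, blue), "fx", "fy", "cx", "cy" (pixels), "k1" (the pictures are not rectified: a ray, as slopes to the right and down, at radius r is drawn at 1 + k1 r^2 times it, then the intrinsics apply), "camera_from_world" (4x4, takes a point from world to camera coordinates). Camera axes: x right, y up, looking along -z (the intrinsics and any distortion apply to the point x, -y, -z); pixel columns grow to the right and rows downward; lengths in m; the calibration is good to about 2 mm. A picture is of the moment at which its call begins. There is no depth.
- ticket.finish_job(): hands the job in, once; it reports no verdict.
The state is a dict: "clock": time; "joint_pos": joint angles; "dq": joint speeds; "effort": joint torques, N m; "ee_pos": TCP position; "eef_rot": TCP orientation; "wrist_force": force on the tool from outside, world axes, zero at the start; "moment": the same for the moment, N m; "opening": finger opening in m.
Only numpy, scipy, OpenCV 4.12 (cv2) and the standard library are available. Lean on these libraries where they do the work, as an engineer would, in place of code of your own. Each camera call takes 0.05 s, during which the arm holds its last target. There are 200 camera calls.

TASK

Put the flat scraper away in the open instrument case: stand it on edge with its blade all the way down in the slot of the insert and let go. Then swing the case's lid over and press it down until it snaps past its spring catch and stays fully shut. Leave the other things on the bench where they are.

Things in the scene. Friction and masses are not known exactly. Their poses are not given: they have to be found in the camera images.
- case: Grey plastic instrument case fixed to the bench, lid open. Base 220 mm (its x) by 180 mm (y), rim 34 mm high, walls 4 mm, inner floor 6 mm above the bench; 64 mm high when shut. Origin: centre of its underside, z up. The lid's hinge runs along x at the -y rim (y = -90, z = 34 mm). Three fixed jars 40 mm high stand in a row at y = -45 mm.
- slot (a point): Middle of the slot's floor, at x = 62, y = 30, z = 6 mm of the case; axes as the case. The slot in the white insert runs 88 mm along x (44 mm each way; shut by the case wall at +x, open at -x), 9 mm wide, mouth flared to about 18 mm, insert top 22 mm above this point.
- bay (a point): Middle of the open bay for the handle, on its floor at the slot floor's height: x = -44, y = 30, z = 6 mm of the case. The bay runs from x = -106 mm to the insert at x = 18 mm and from y = -20 to 86 mm.
- scraper: Lab scraper, 175 mm long, about 0.15 kg, standing on its narrow side. Black handle 90 mm long, 22 thick, 40 high (x = -90 to 0); steel blade 85 mm long, 4 thick, 30 high (x = 0 to 85). Origin: at the underside where handle meets blade; x points to the blade's tip, z up, y across its thickness. It fits the slot only with the blade towards the case's +x side.
- scraper_grip (a point): Point in the handle to hold it by, near its centre of mass: 30 mm behind the scraper's origin, 20 mm above its underside, mid thickness (22 mm across).
- blade (a point): Middle of the blade's lower edge, 42.5 mm ahead of the scraper's origin. Put away well, it lies on the slot's centre line and floor, from 35 mm before to 20 mm beyond the slot's middle along the slot's x (about 10 mm before is ideal).
- lid (a joint): Lid angle, rad: 0 fully shut, 1.57 upright, 2.1 end stop, leaning back. A stiff hinge (0.3 N m friction) keeps the lid where it is left. At about 0.08 the nose on its front wall meets the catch and is held off; pressed on with some 10 to 15 N near the front edge it passes the roller at about 0.035; pressed on down to 0 it is held shut.
- catch_front (a point): Spring catch in the middle of the case's front (+y) wall: a 50 mm wide steel roller and clip standing 14 mm out from the wall, top 52 mm above the bench; this point is the roller's centre, x = 0, y = 99, z = 46 mm of the case.
- lid_edge (a point): Middle of the lid's front edge on its outer face: 180 mm from the hinge and 30 mm off the hinge plane, outwards. The lid is a shallow cap 220 by 180 mm, 30 mm deep, 0.25 kg. Shut, this point is at x = 0, y = 90, z = 64 mm of the case. Axes turn with the lid: x along the hinge, y from hinge to front edge, z out of the outer face.
- lid_hinge (a point): Middle of the hinge axis; axes as lid_edge.
- tip_box: Pipette-tip box, 85 by 125 by 60 mm, bystander; origin under its centre.
- wash_bottle: White bottle, 68 mm across, 160 mm high, bystander; origin under its centre.
- beaker: Glass beaker, 72 mm across, 90 mm high, bystander; origin under its centre.
Mind the look-alikes: they are no part of the job. Of the things that look like the scraper, take the one that is farthest from the robot's base at the start.

How it is judged:
On the way:
1. the scraper stands on edge, its blade fully down in the slot, let go, while the lid is still open (x of blade in the frame of slot between -0.035 and 0.02 m and y of blade in the frame of slot between -0.0045 and 0.0045 m and z of blade in the frame of slot between -0.004 and 0.004 m and angle between the x axis of scraper and the x axis of case, either way round below 0.09 rad and angle between scraper's own z axis and vertical below 0.12 rad and value of joint lid above 1 rad and contact force between scraper and the fingers below 0.1 N), for 0.2 s.
At the end, for the whole second after the job is handed in: The scraper is at rest on edge in the slot (blade's middle within 4.5 mm of the slot's centre line, within 4 mm of its floor and from 35 mm before to 20 mm beyond its middle, in line within 0.09 rad, upright within 0.12 rad), and the lid is past its catch and shut to within 0.02 rad (x of blade in the frame of slot between -0.035 and 0.02 m and y of blade in the frame of slot between -0.0045 and 0.0045 m and z of blade in the frame of slot between -0.004 and 0.004 m and angle between the x axis of scraper and the x axis of case, either way round below 0.09 rad and angle between scraper's own z axis and vertical below 0.12 rad and value of joint lid below 0.02 rad and linear speed of scraper below 0.02 m/s); the robot touches nothing.
It fails at once if a bystander (tip box, bottle, beaker) is moved by more than 25 mm or tipped (distance of any of tip_box, wash_bottle, beaker from where it was at the start of the episode above 0.025 m or angle between any of tip_box, wash_bottle, beaker's own z axis and vertical above 0.3 rad).
It also fails if it takes over 64 s, if anything falls off the work surface, if the arm or the gripper's body presses on something with over 40 N, if the wrist force passes 120 N, or if a joint passes its speed limit or range.

## Working session

There is one attempt and no reset: what is moved stays moved. The work goes in short steps, Python scripts to look and compute and a shell command to move; the robot and the scene stay as the last step left them, time stands still between calls to the robot, and variables do not carry over. Pictures are saved under pics/ and viewed, about 8 in all and at most 12, crops included, and the job is handed in when it is done.

```bash
mkdir -p pics; cat > h.py <<'E'
import numpy as np, cv2
from scipy.spatial.transform import Rotation as R
from cell import env, eyes, ticket
def cam(n):
    d=eyes.get_image(n); d["name"]=n; return d
def K(d): return np.array([[d["fx"],0,d["cx"]],[0,d["fy"],d["cy"]],[0,0,1.]]),np.array([d["k1"],0,0,0.])
F=np.diag([1,-1,-1.])
def ray(d,uv):
    k,D=K(d); p=cv2.undistortPoints(np.array(uv,float).reshape(-1,1,2),k,D).reshape(-1,2)
    T=np.array(d["camera_from_world"]); Rw=T[:3,:3]
    v=np.c_[p[:,0],-p[:,1],-np.ones(len(p))]@Rw
    return -Rw.T@T[:3,3],v
def onz(d,uv,z):
    o,v=ray(d,uv); return o+v*((z-o[2])/v[:,2])[:,None]
def proj(d,P):
    T=np.array(d["camera_from_world"]); c=np.atleast_2d(P)@T[:3,:3].T+T[:3,3]
    k,D=K(d); return cv2.projectPoints((c@F).reshape(-1,1,3),np.zeros(3),np.zeros(3),k,D)[0].reshape(-1,2)
def save(d,f,crop=None,s=1):
    im=d["color"][:,:,::-1]
    if crop: a,b,c,e=crop; im=im[b:e,a:c]
    cv2.imwrite("pics/"+f,cv2.resize(im,None,fx=s,fy=s,interpolation=cv2.INTER_CUBIC))
def tool():
    s=env.get_state(); q=s["eef_rot"]; return np.array(s["ee_pos"]),R.from_quat([q[1],q[2],q[3],q[0]]).as_matrix(),s
E
python3 - <<'E'
from h import *
a=cam("scene");b=cam("top");save(a,"s0.png");save(b,"t0.png")
np.set_printoptions(precision=3,suppress=True)
for d in(a,b): print(d["fx"],d["k1"],ray(d,[[320,200]]))
p,M,s=tool();print(p,M,s)
np.save("a.npy",a,allow_pickle=True);np.save("b.npy",b,allow_pickle=True)
E
```

```text
437.4595391607166 0.0178052024805455 (array([ 1.319, -0.13 ,  0.876]), array([[-0.693,  0.028, -0.72 ]]))
473.1951094981954 -0.0008631355558932977 (array([ 0.417, -0.115,  1.29 ]), array([[ 0.119,  0.033, -0.992]]))
[ 0.151 -0.606  0.203] [[-0.     0.97   0.241]
 [ 0.002  0.241 -0.97 ]
 [-1.     0.    -0.002]] {'clock': 0.1, 'joint_pos': array([-1.453,  0.221,  1.527,  0.   ,  1.395, -0.126]), 'dq': array([-0.001, -0.002, -0.002, -0.002, -0.001,  0.   ]), 'effort': array([  0.001, -49.594, -38.852,   0.07 ,   0.051,  -0.   ]), 'ee_pos': array([ 0.151, -0.606,  0.203]), 'eef_rot': array([ 0.557,  0.436,  0.558, -0.435]), 'wrist_force': array([-0.08 , -0.54 , -0.525]), 'moment': array([ 0.014,  0.072, -0.022]), 'opening': 0.08662125585094135}
```

View pics/s0.png

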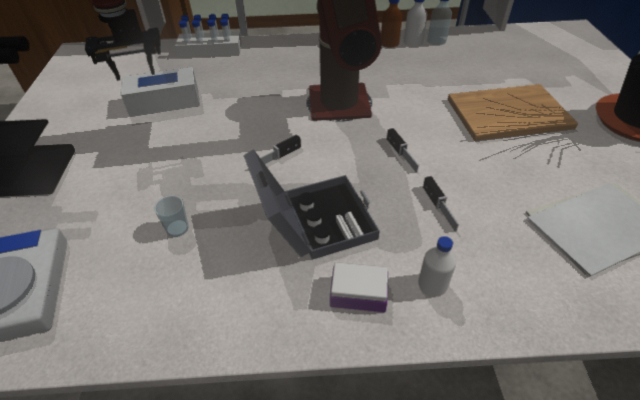

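View pics/t0.png

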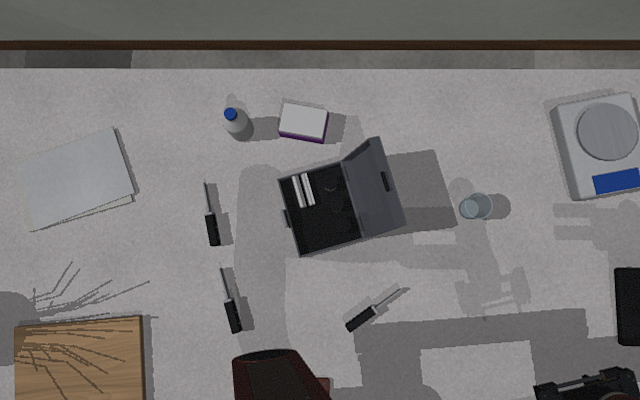

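Candidates for the scraper in the top view are at (212,215), (231,300) and (375,308). The case is at (325,205), with its catch on the left and its lid leaning right. I'll measure handle ranges and check a close crop.

```bash
python3 - <<'E'
from h import *
np.set_printoptions(precision=4,suppress=True)
b=np.load("b.npy",allow_pickle=True).item()
g=b["color"].max(2)
for x0,y0,x1,y1 in[(198,170,225,255),(215,260,245,338),(340,280,410,335)]:
    m=((g[y0:y1,x0:x1]<45)*255).astype(np.uint8)
    n,l,st,c=cv2.connectedComponentsWithStats(m); i=1+st[1:,4].argmax()
    cn=np.argwhere(l==i)[:,::-1]+[x0,y0]
    w=onz(b,cn,.04)[:,:2]; r=cv2.minAreaRect(w.astype(np.float32)*1000)
    e=np.linalg.eigh(np.cov(w.T))[1][:,1]; t=(w-w.mean(0))@e
    print(st[i],c[i]+[x0,y0],w.mean(0),"dist",np.linalg.norm(w.mean(0)),r,e,t.min(),t.max())
im=b["color"][:,:,::-1]
A=cv2.resize(im[170:255,180:245],None,fx=5,fy=5,interpolation=cv2.INTER_CUBIC)
B=cv2.resize(im[130:265,270:420],None,fx=3.148,fy=3.148,interpolation=cv2.INTER_CUBIC)
B=cv2.resize(B,(472,425)); B=np.clip(B.astype(float)*1.8,0,255).astype(np.uint8)
cv2.imwrite("pics/c0.png",np.hstack([A,B]))
E
```

```text
[  7  44  16  32 318] [212.3994 229.9811] [0.483 0.212] dist 0.5274674833738627 ((482.82794189453125, 212.1402587890625), (84.45928955078125, 27.0427188873291), 12.996259689331055) [-0.9724 -0.2333] -0.04205184847430939 0.042406829087533154
[  9  40  18  34 330] [232.8667 316.5545] [0.2583 0.1495] dist 0.29844763261619583 ((258.5255126953125, 149.50146484375), (82.30863189697266, 27.115489959716797), 18.171424865722656) [-0.9541 -0.2996] -0.04147782379354751 0.04095624136636607
[  6  26  29  26 292] [359.6849 318.8596] [ 0.2581 -0.1801] dist 0.31473732191992254 ((258.3313903808594, -180.21539306640625), (23.865663528442383, 81.3173828125), 36.06001281738281) [-0.5979  0.8016] -0.040998746086401486 0.0405451221328915
```

View pics/c0.png

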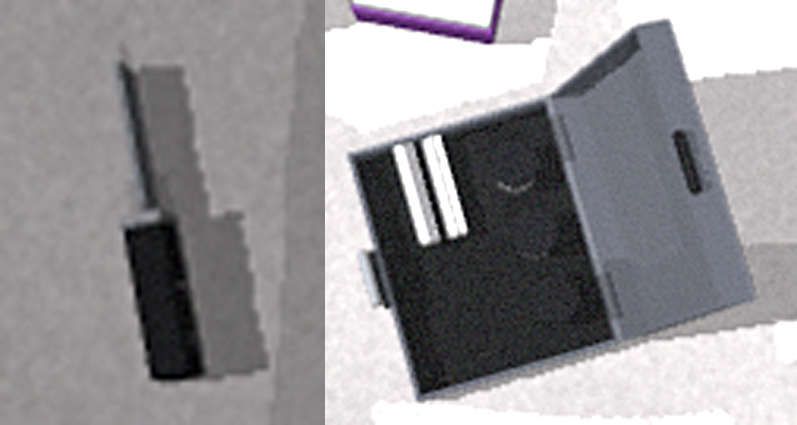

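The crop confirms the one at (212,215): black handle, thin blade, blade pointing up the image (world +x), and at 0.53 m the farthest from the base. The case has its slot at the top and the catch at the left.

```bash
cat >> h.py <<'E'
def line(d,p,q,half=4,n=40,sub=8,dark=0):
    "subpixel edge points: strongest gradient across the line p-q; returns refined end points"
    g=d["color"].astype(np.float32).mean(2); p,q=np.array(p,float),np.array(q,float)
    u=(q-p)/np.linalg.norm(q-p); nrm=np.array([-u[1],u[0]])
    s=np.linspace(.1,.9,n); o=np.arange(-half,half+.01,.1)
    P=p+s[:,None,None]*(q-p)+o[None,:,None]*nrm
    v=cv2.remap(g,P[...,0].astype(np.float32),P[...,1].astype(np.float32),cv2.INTER_LINEAR)
    v=cv2.GaussianBlur(v,(9,1),0); gr=np.gradient(v,axis=1); gr=np.abs(gr) if dark==0 else gr*dark
    k=o[gr.argmax(1)]; L=cv2.fitLine((p+s[:,None]*(q-p)+k[:,None]*nrm).astype(np.float32),cv2.DIST_HUBER,0,.01,.01).ravel()
    w=L[:2]; c=L[2:]; return np.array([c+w*((p-c)@w),c+w*((q-c)@w)]),np.median(np.abs(k-np.median(k)))
E
python3 - <<'E'
from h import *
np.set_printoptions(precision=4,suppress=True)
b=np.load("b.npy",allow_pickle=True).item()
L,r=line(b,(204.8,215.6),(210.4,246)); w=onz(b,L,.04); d=w[0]-w[1]; print("handle left",w[:,:2],np.linalg.norm(d),np.degrees(np.arctan2(d[1],d[0])),r)
bl=onz(b,[(204.6,181),(209.5,212)],.03);d=bl[0]-bl[1];print("blade",bl[:,:2],np.linalg.norm(d),np.degrees(np.arctan2(d[1],d[0])))
c=[(277.9,178.6),(300.2,256.1),(364.3,238),(340.8,160.8)]
w=onz(b,c,.034)[:,:2]; print("corners",w,[np.linalg.norm(w[i]-w[i-1]) for i in range(4)])
for i,j in((0,1),(1,2),(3,0)):
    L,r=line(b,c[i],c[j],3); e=onz(b,L,.034); d=e[1]-e[0]; print(i,j,e[:,:2],np.degrees(np.arctan2(d[1],d[0])),r)
# slot strips: rows profile
g=b["color"].mean(2)
for y in range(176,208,3): print(y,g[y,290:322].astype(int))
E
```

```text
handle left [[0.5207 0.2359]
 [0.4401 0.2171]] 0.08269358222571474 13.123552020116561 0.20000000000000018
blade [[0.616  0.2412]
 [0.5318 0.2244]] 0.08595394828704044 11.27293836454928
corners [[ 0.6238  0.0414]
 [ 0.4171 -0.0227]
 [ 0.467  -0.1915]
 [ 0.674  -0.1275]] [np.float64(0.17619447219326256), np.float64(0.21642830308153327), np.float64(0.17604815715621003), np.float64(0.2166450728812962)]
0 1 [[ 0.6233  0.0432]
 [ 0.416  -0.0188]] -163.35480828499342 0.600000000000001
1 2 [[ 0.4195 -0.022 ]
 [ 0.4711 -0.1903]] -72.95673495717749 0.20000000000000018
3 0 [[ 0.6748 -0.1272]
 [ 0.6229  0.0411]] 107.12973565056062 0.30000000000000027
176 [ 56  67 121 152 127  89  99 103  50   8  44 121 170 153 134 158 165  82
   5  16  24  22  21  18  21  28  30  29  27  27  26  29]
179 [ 12  29 110 179 168 145  91 106 104  13   0  59 127 166 154 125 144 164
  77   2  18  16  23  26  20  23  29  30  28  26  29  23]
182 [ 25  17  50 126 175 167 134  94 102  94   5   0  68 141 164 152 131 173
 162  68   4  22  26  24  18  17  24  31  29  26  28  28]
185 [ 22  22  11  57 134 178 163 123  92 104 104
[... 331 characters left out ...]
  17  17  22  25  22  35]
194 [ 21  19  22  17  29  16 101 181 175 159  99  98 105  79   6  36 107 171
 154 132 150 172 142   0  14  18  25  16  10  30  30  28]
197 [ 19  25  12  26  31  25  34 107 180 168 143  90 101  98  47   7  46 119
 168 156 134 153 169 122   2  21  18  22  26  17  24  27]
200 [ 20  18  12  20  27  24  26  40 112 178 169 147  92 108 112   7   0  55
 128 168 150 125 161 164  90   5  21  27  18  18  16  24]
203 [ 16  20  17  15  21  25  27  14  47 125 178 167 137  93 110 117   3   3
  66 143 172 158 114 150 143  45  16  18  19  19  13  13]
206 [ 19  20  21  15  17  18  24  19  14  57 129 170 147 107  82  81  51   6
   9  15  25   5  17  11  16  24  23  17  26  28  21  27]
```

```bash
cat >> h.py <<'E'
class Case:
    def __init__(s,x=.5455,y=-.0751,yaw=np.radians(17.0)): s.t=np.array([x,y,0]); s.R=R.from_euler('z',yaw).as_matrix()
    def w(s,P): return np.atleast_2d(np.array(P,float))/1000@s.R.T+s.t
E
python3 - <<'E'
from h import *
np.set_printoptions(precision=4,suppress=True)
C=Case(); ims=[]
for f,(x0,y0,x1,y1),S in(("b.npy",(270,155,350,260),5),("a.npy",(300,175,385,260),6)):
    d=np.load(f,allow_pickle=True).item()
    im=np.clip(d["color"][y0:y1,x0:x1,::-1].astype(float)*1.3,0,255).astype(np.uint8)
    im=cv2.resize(im,None,fx=S,fy=S,interpolation=cv2.INTER_LINEAR)
    def seg(A,B,col):
        p=((proj(d,C.w([A,B]))-[x0,y0]+.5)*S).astype(int); cv2.line(im,tuple(map(int,p[0])),tuple(map(int,p[1])),col,1,cv2.LINE_AA)
    for y in(21,39): seg((18,y,28),(106,y,28),(0,0,255))
    for y in(25.5,34.5): seg((18,y,6),(106,y,6),(0,255,0))
    q=[(-110,-90,34),(110,-90,34),(110,90,34),(-110,90,34)]
    for i in range(4): seg(q[i-1],q[i],(255,255,0))
    seg((-25,99,52),(25,99,52),(255,0,255))
    ims.append(im)
H=max(i.shape[0] for i in ims)
o=np.hstack([cv2.copyMakeBorder(i,0,H-i.shape[0],0,0,0) for i in ims])
o=cv2.resize(o,None,fx=min(1,800/o.shape[1]),fy=min(1,800/o.shape[1]));print(o.shape);cv2.imwrite("pics/c1.png",o)
E
```

```text
(462, 800, 3)
```

View pics/c1.png

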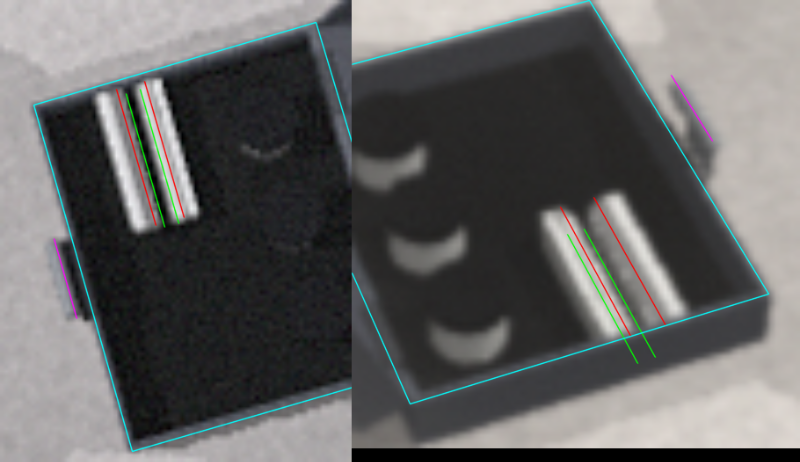

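The overlay agrees on the rim. In the top view, at about (130,150), the slot may sit about 2 mm further +y than predicted, so I'll servo the blade to the slot later. Moving toward the scraper grip at about (0.500, 0.217), yaw about 12.6°.

```bash
python3 -m inch '[[-1,0,27,-36,0,0,0],[-1,0,27,-36,0,0,0],[-1,0,27,-36,0,0,0],[-1,0,27,-36,0,0,0],[-1,0,27,-36,0,0,0],[-1,0,27,-36,0,0,0],[-1,0,27,-36,0,0,0],[-1,0,27,-36,0,0,0],[-1,0,27,-36,0,0,0],[-1,0,27,-36,0,0,0]]' 20
```

```text
clock: 1.1
ee_pos: [0.3278, -0.1782, 0.1983]
eef_rot: [0.552, 0.441, 0.557, -0.436]
wrist_force: [0.6, 0.3, -0.2]
opening: 0.0874
```

```bash
python3 -m inch '[[-1,0,26,-34,0,0,0],[-1,0,26,-34,0,0,0],[-1,0,26,-34,0,0,0],[-1,0,26,-34,0,0,0],[-1,0,26,-34,0,0,0],[-1,0,26,-34,0,0,0],[-1,0,26,-34,0,0,0],[-1,0,26,-34,0,0,0],[-1,0,20,-26,0,0,0],[-1,0,0,0,0,0,0]]'
cat > st.py <<'E'
from h import *
import sys
np.set_printoptions(precision=4,suppress=True)
p,M,s=tool(); print(p,"tilt x",M[:,0],"yaw y",np.degrees(np.arctan2(M[1,1],M[0,1])),s["opening"],s["wrist_force"],s["clock"])
if len(sys.argv)>3:
    g=np.array(list(map(float,sys.argv[1:4]))); print("mm in tool",(g-p)@M*1000)
if len(sys.argv)>4:
    yw=np.radians(float(sys.argv[4])); G=np.c_[[0,0,-1],[np.cos(yw),np.sin(yw),0],[np.sin(yw),-np.cos(yw),0]]
    print("rotvec tool",R.from_matrix(M.T@G).as_rotvec())
E
python3 st.py .5 .217 .1 12.6
```

```text
clock: 2.1
ee_pos: [0.483, 0.1856, 0.1995]
eef_rot: [0.554, 0.439, 0.558, -0.434]
wrist_force: [1.0, -0.7, -0.6]
opening: 0.0868
[0.483  0.1856 0.1995] tilt x [-0.0008  0.0097 -1.    ] yaw y 13.681985142590584 0.086781759236965 [ 1.0427 -0.7256 -0.5533] 2.1
mm in tool [ 99.8137  23.8213 -25.5344]
rotvec tool [ 0.0189 -0.0097 -0.0014]
```

```bash
python3 -m inch '[[-1,25,12,-13,0.02,-0.01,0],[-1,25,12,-13,0,0,0],[-1,25,0,0,0,0,0],[-1,0,0,0,0,0,0]]'; python3 st.py .5 .217 .026 12.6; python3 - <<'E'
from h import *
b=cam("top");a=cam("scene")
im=cv2.resize(b["color"][165:260,170:265,::-1],(400,400),interpolation=cv2.INTER_CUBIC)
im2=cv2.resize(a["color"][160:255,390:485,::-1],(400,400),interpolation=cv2.INTER_CUBIC)
cv2.imwrite("pics/p1.png",np.hstack([im,im2]))
E
```

```text
clock: 2.5
ee_pos: [0.5001, 0.2164, 0.122]
eef_rot: [0.553, 0.441, 0.551, -0.443]
wrist_force: [-1.1, -0.6, -0.8]
opening: 0.087
[0.5001 0.2164 0.122 ] tilt x [ 0.0004 -0.0024 -1.    ] yaw y 12.619557001994153 0.08704226209210926 [-1.0999 -0.5513 -0.7677] 2.5
mm in tool [95.9936  0.0307 -0.8032]
rotvec tool [0.0003 0.0024 0.0001]
```

View pics/p1.png

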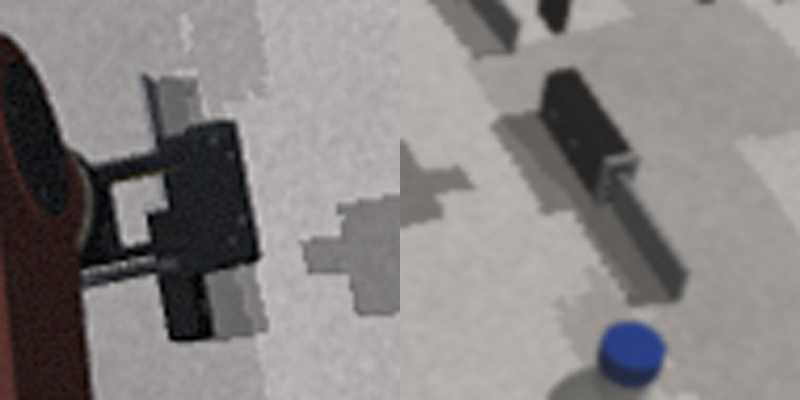

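The top view shows the gripper over the handle at about (205,225), aligned with it. The scene view shows the scraper clear of other objects. Descending and gripping.

```bash
python3 -m inch '[[-1,25,0,0,0,0,0],[-1,25,0,0,0,0,0],[-1,20,0,0,0,0,0],[-1,10,0,0,0,0,0],[-1,3,0,0,0,0,0],[-1,0,0,0,0,0,0]]'; python3 st.py .5 .217 .026 12.6
```

```text
clock: 3.2
ee_pos: [0.5124, 0.2158, 0.0534]
eef_rot: [0.557, 0.45, 0.545, -0.437]
wrist_force: [-0.1, -0.6, -0.1]
opening: 0.0872
[0.5124 0.2158 0.0534] tilt x [ 0.0252  0.0036 -0.9997] yaw y 12.36234104412878 0.08717174680382844 [-0.0966 -0.6213 -0.0523] 3.2
mm in tool [ 27.1103 -12.5236  -3.8876]
rotvec tool [-0.0042  0.0019 -0.0254]
```

```bash
python3 -m inch '[[-1,9,-6,-2,0,0,-0.025],[-1,8,-6,-2,0,0,0],[-1,6,0,0,0,0,0],[-1,3,0,0,0,0,0],[-1,0,0,0,0,0,0]]'; python3 st.py .5 .217 .026 12.6
```

```text
clock: 3.7
ee_pos: [0.5011, 0.2179, 0.0284]
eef_rot: [0.552, 0.444, 0.55, -0.443]
wrist_force: [-0.2, -0.7, -0.5]
opening: 0.087
[0.5011 0.2179 0.0284] tilt x [ 0.0034 -0.0008 -1.    ] yaw y 12.36803841301376 0.08702583982161881 [-0.1846 -0.6864 -0.5263] 3.7
mm in tool [ 2.421  -1.2916  0.619 ]
rotvec tool [-0.0041  0.0015 -0.0031]
```

Good. Close.

```bash
python3 -m inch '[[1,1,0,0,0,0,0],[1,0,0,0,0,0,0],[1,0,0,0,0,0,0],[1,0,0,0,0,0,0],[1,0,0,0,0,0,0],[1,0,0,0,0,0,0],[1,0,0,0,0,0,0]]' 30; python3 st.py .5 .217 .026 12.6
```

```text
clock: 4.4
ee_pos: [0.5019, 0.218, 0.0281]
eef_rot: [0.552, 0.444, 0.55, -0.442]
wrist_force: [0.4, -0.3, 0.6]
opening: 0.0388
[0.5019 0.218  0.0281] tilt x [ 0.0048 -0.0005 -1.    ] yaw y 12.369641134370454 0.038789217543947006 [ 0.4425 -0.2876  0.6048] 4.4
mm in tool [ 2.0709 -2.1091  0.6086]
rotvec tool [-0.004   0.0015 -0.0046]
```

```bash
python3 -m inch '[[1,0,0,0,0,0,0],[1,0,0,0,0,0,0],[1,0,0,0,0,0,0],[1,0,0,0,0,0,0],[1,0,0,0,0,0,0]]'; python3 st.py .5 .217 .026 12.6
```

```text
clock: 4.9
ee_pos: [0.5019, 0.218, 0.0281]
eef_rot: [0.552, 0.444, 0.55, -0.442]
wrist_force: [-0.7, 0.8, 0.5]
opening: 0.0027
[0.5019 0.218  0.0281] tilt x [ 0.0048 -0.0005 -1.    ] yaw y 12.367762750273174 0.002665032078264591 [-0.6722  0.8085  0.4634] 4.9
mm in tool [ 2.1349 -2.1364  0.5965]
rotvec tool [-0.0041  0.0015 -0.0046]
```

The jaws closed on nothing, so I'll look.

```bash
python3 - <<'E'
from h import *
b=cam("top");a=cam("scene")
im=cv2.resize(b["color"][165:265,150:250,::-1],(400,400),interpolation=cv2.INTER_CUBIC)
im2=cv2.resize(a["color"][130:250,380:500,::-1],(400,400),interpolation=cv2.INTER_CUBIC)
cv2.imwrite("pics/p2.png",np.hstack([im,im2]))
p,M,s=tool(); print(proj(a,p)[0],proj(b,p)[0])
E
```

```text
[435.85094435 193.25045423] [211.59578668 223.12928965]
```

View pics/p2.png

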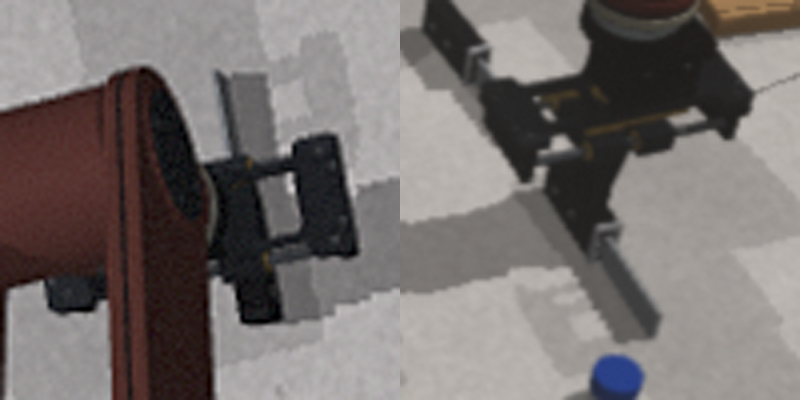

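```bash
python3 -m inch '[[1,-15,0,0,0,0,0],[1,-15,0,0,0,0,0],[1,-15,0,0,0,0,0],[1,-15,0,0,0,0,0],[1,0,0,0,0,0,0]]'; python3 st.py .5 .217 .1 12.6; python3 - <<'E'
from h import *
b=cam("top");a=cam("scene")
im=cv2.resize(b["color"][165:265,160:240,::-1],(360,450),interpolation=cv2.INTER_CUBIC)
im2=cv2.resize(a["color"][130:240,390:490,::-1],(410,450),interpolation=cv2.INTER_CUBIC)
cv2.imwrite("pics/p3.png",np.clip(np.hstack([im,im2]).astype(float)*1.6,0,255).astype(np.uint8))
p,M,s=tool(); print(proj(a,p)[0],proj(b,p)[0])
E
```

```text
clock: 5.5
ee_pos: [0.502, 0.2182, 0.0939]
eef_rot: [0.553, 0.444, 0.549, -0.442]
wrist_force: [1.1, 1.0, 0.9]
opening: 0.0003
[0.502  0.2182 0.0939] tilt x [ 0.0057 -0.0003 -1.    ] yaw y 12.374729433931124 0.000278326436804038 [1.1004 0.9811 0.8625] 5.5
mm in tool [-6.1101 -2.1943  0.7903]
rotvec tool [-0.0039  0.0015 -0.0055]
[439.8244999  175.74013721] [205.23313274 221.94715341]
```

View pics/p3.png

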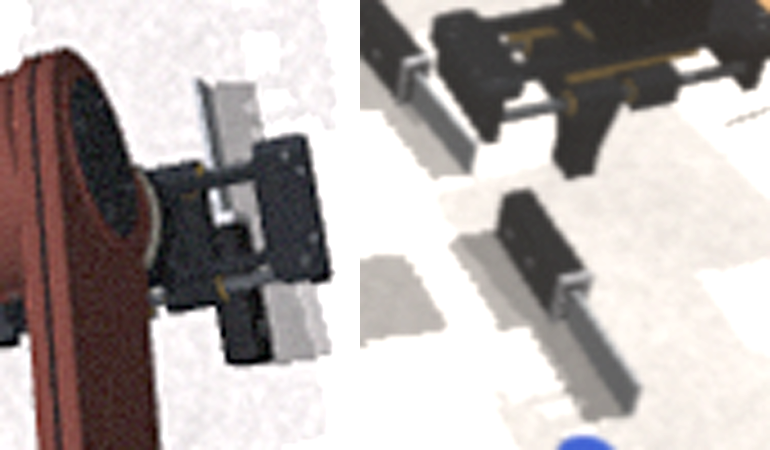

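The fingers closed above the handle: the fingertip in the scene view is at about (442.4,173.5), higher than the reported pose implies. I'll quantify that.

```bash
python3 - <<'E'
from h import *
np.set_printoptions(precision=4,suppress=True)
a=cam("scene");b=cam("top");p,M,s=tool()
for dz in(-.019,0,.01,.02,.03,.04): print(dz,proj(a,p+[0,0,dz])[0],proj(b,p+[0,0,dz])[0])
g=a["color"].max(2)
for r in range(160,180): print(r,g[r,434:456])
E
```

```text
-0.019 [438.1865 181.1639] [207.5077 222.977 ]
0 [439.4727 175.8896] [205.5165 222.451 ]
0.01 [440.1624 173.0625] [204.4434 222.1675]
0.02 [440.8611 170.1993] [203.3524 221.8793]
0.03 [441.569  167.2991] [202.243  221.5862]
0.04 [442.2863 164.3613] [201.1149 221.2882]
160 [174 176 175 134  53  34  34  35  33  35  35  34  34  34  35  34  50 102
 148 156 156 155]
161 [175 177 175 134  51  33  33  34  35  33  34  35  34  33  33  39  77 128
 155 155 155 156]
162 [178 179 176 132  50  33  34  33  34  32  34  36  34  33  34  50 103 148
 158 158 155 156]
163 [183 181 167 115  46  33  32  32  34  34  34  35  34  35  39  76 127 155
 157 157 158 158]
164 [181 178 157 102  44  33  33  34  33  34  34  36  35  36  51 102 145 154
 156 156 158 157]
165 [179 176 142  75  36  33  34  34  34  35  35  35  36  40  75 124 150 154
 155 156 155 153]
166 [179 176 137  61  36  34  35  34  34  34  36  36  34  50 101 145 155 156
 156 154 154 153]
167 [178 174 131  55  33  33  33  33  34  34  36  34  37  62 117 153 158 157
 154 153 152 153]
168 [174 160 114  49  34  32  34  33  34  34  36  34  41  79 128 152 15
[... 368 characters left out ...]
1 150 151 150 154
 154 155 155 154]
173 [156 154 152 150 142 112  69  66  82 106 130 134 140 150 153 151 152 154
 155 155 156 154]
174 [153 151 148 150 150 144 125 121 136 144 154 155 156 156 155 153 152 154
 154 155 156 156]
175 [151 149 149 150 153 151 148 146 150 152 155 155 155 154 154 153 153 155
 155 154 154 153]
176 [151 150 150 152 153 154 153 152 153 152 152 153 153 153 155 153 154 153
 152 150 151 152]
177 [149 150 150 152 152 154 154 152 151 152 151 151 152 152 155 155 153 151
 151 151 152 152]
178 [146 150 150 152 152 154 154 153 153 153 150 151 150 151 153 153 153 152
 152 152 154 154]
179 [127 148 152 155 156 155 154 154 152 152 151 149 149 150 153 155 154 154
 152 151 153 154]
```

```bash
python3 -m inch '[[1,0,0,-35,0,0,0],[1,0,0,-35,0,0,0],[1,20,0,0,0,0,0],[1,20,0,0,0,0,0],[1,20,0,0,0,0,0],[1,15,0,0,0,0,0],[1,5,0,0,0,0,0],[1,0,0,0,0,0,0]]'; python3 st.py
```

```text
clock: 6.5
ee_pos: [0.479, 0.2861, 0.0002]
eef_rot: [0.549, 0.44, 0.552, -0.447]
wrist_force: [-0.7, -0.4, 0.7]
opening: 0.0006
[0.479  0.2861 0.0002] tilt x [-0.0103 -0.0061 -0.9999] yaw y 12.303221485972756 0.000571479321489978 [-0.7253 -0.4292  0.7015] 6.5
```

```bash
for i in 1 2 3 4 5 6 7 8 9; do :; done; python3 -m inch '[[1,3,0,0,0,0,0],[1,3,0,0,0,0,0],[1,0,0,0,0,0,0]]'; python3 st.py
```

```text
clock: 6.8
ee_pos: [0.4803, 0.2862, -0.0047]
eef_rot: [0.549, 0.44, 0.552, -0.447]
wrist_force: [-0.6, -0.8, 0.2]
opening: 0.0007
[ 0.4803  0.2862 -0.0047] tilt x [-0.0082 -0.0052 -1.    ] yaw y 12.26960869708052 0.0006839375412664776 [-0.5534 -0.7547  0.2172] 6.8
```

```bash
python3 -m inch '[[1,3,0,0,0,0,0],[1,3,0,0,0,0,0],[1,0,0,0,0,0,0]]'; python3 -m inch '[[1,2,0,0,0,0,0],[1,0,0,0,0,0,0]]'
```

```text
clock: 7.1
ee_pos: [0.4817, 0.2866, -0.0096]
eef_rot: [0.55, 0.441, 0.551, -0.446]
wrist_force: [0.1, -1.0, 0.1]
opening: 0.0005
clock: 7.3
ee_pos: [0.4818, 0.2867, -0.0115]
eef_rot: [0.55, 0.442, 0.551, -0.446]
wrist_force: [0.2, 0.0, -0.3]
opening: 0.0007
```

```bash
python3 -m inch '[[1,2,0,0,0,0,0],[1,0,0,0,0,0,0]]';
```

```text
clock: 7.5
ee_pos: [0.4818, 0.2867, -0.0137]
eef_rot: [0.55, 0.442, 0.551, -0.446]
wrist_force: [-0.1, 0.7, -0.2]
opening: 0.0004
```

```bash
for r in 1; do python3 -m inch '[[1,2,0,0,0,0,0],[1,0,0,0,0,0,0]]'; done
```

```text
clock: 7.7
ee_pos: [0.4818, 0.2867, -0.0159]
eef_rot: [0.55, 0.442, 0.551, -0.446]
wrist_force: [-1.0, -0.2, -0.3]
opening: 0.0002
```

```bash
python3 -m inch '[[1,2,0,0,0,0,0],[1,0,0,0,0,0,0]]'
```

```text
clock: 7.9
ee_pos: [0.4822, 0.2869, -0.0176]
eef_rot: [0.55, 0.442, 0.551, -0.446]
wrist_force: [-0.1, -0.1, -0.3]
opening: 0.0006
```

```bash
python3 -m inch '[[1,2,0,0,0,0,0],[1,0,0,0,0,0,0]]'
```

```text
clock: 8.1
ee_pos: [0.4827, 0.2871, -0.0172]
eef_rot: [0.55, 0.442, 0.551, -0.446]
wrist_force: [0.5, -0.2, -0.4]
opening: 0.0002
```

```bash
python3 -m inch '[[1,4,0,0,0,0,0],[1,0,0,0,0,0,0]]'; python3 st.py; python3 - <<'E'
from h import *
a=cam("scene");p,M,s=tool();print(proj(a,p)[0],proj(a,[p[0],p[1],0])[0],proj(a,[p[0],p[1],.01])[0])
im2=cv2.resize(a["color"][130:250,410:530,::-1],(600,600),interpolation=cv2.INTER_CUBIC)
cv2.imwrite("pics/p4.png",np.clip(im2.astype(float)*1.5,0,255).astype(np.uint8))
E
```

```text
clock: 8.3
ee_pos: [0.4838, 0.2877, -0.0169]
eef_rot: [0.551, 0.442, 0.551, -0.445]
wrist_force: [0.4, 0.9, -0.1]
opening: 0.0006
[ 0.4838  0.2877 -0.0169] tilt x [-0.0034 -0.0037 -1.    ] yaw y 12.304857469670436 0.0006194975471958741 [ 0.4498  0.8709 -0.1428] 8.3
[456.21440975 198.70025125] [457.46964948 194.46402229] [458.22209764 191.9254398 ]
```

View pics/p4.png

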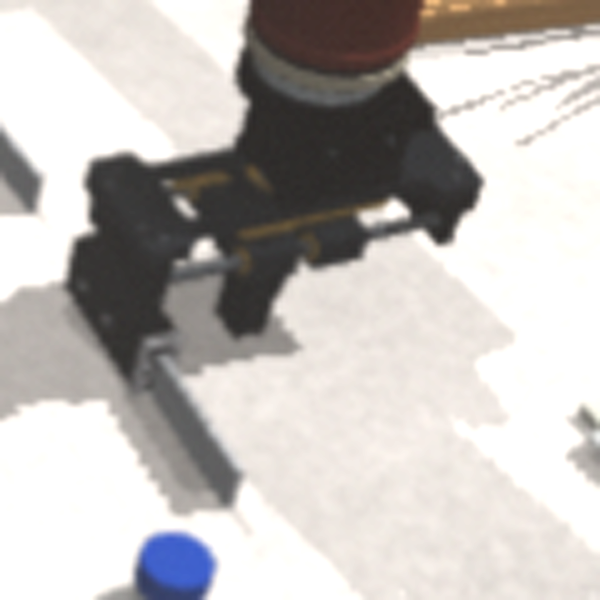

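The fingertip at about (460,196) is on the bench, with the arm stopped, while the reading says z = −0.017. The reported z is therefore about 36 mm too low, and horizontally it agrees to within a few mm. I'll correct for this: true z = reading + 0.036.

```bash
python3 -m inch '[[1,-15,0,0,0,0,0],[1,-25,0,0,0,0,0],[-1,-25,0,0,0,0,0],[-1,-5,6,24,0,0,0],[-1,0,0,24,0,0,0],[-1,0,0,20,0,0,0],[-1,0,0,0,0,0,0],[-1,0,0,0,0,0,0],[-1,0,0,0,0,0,0]]'; python3 st.py .5005 .217 -.010 12.6
```

```text
clock: 9.25
ee_pos: [0.5052, 0.222, 0.0593]
eef_rot: [0.551, 0.442, 0.551, -0.444]
wrist_force: [-0.8, 0.5, -0.2]
opening: 0.0485
[0.5052 0.222  0.0593] tilt x [-0.0014 -0.0028 -1.    ] yaw y 12.36195779555995 0.04854256094549962 [-0.7582  0.5238 -0.1802] 9.25
mm in tool [69.2756 -5.5113  3.6873]
rotvec tool [-0.0042  0.0024  0.0019]
```

```bash
python3 -m inch '[[-1,0,-5,4,0,0,0],[-1,0,0,0,0,0,0],[-1,0,0,0,0,0,0],[-1,0,0,0,0,0,0],[-1,12,0,0,0,0,0],[-1,12,0,0,0,0,0],[-1,12,0,0,0,0,0],[-1,12,0,0,0,0,0],[-1,10,0,0,0,0,0],[-1,0,0,0,0,0,0]]'; python3 st.py .5005 .217 -.010 12.6
```

```text
clock: 10.25
ee_pos: [0.4977, 0.2183, -0.0063]
eef_rot: [0.551, 0.44, 0.552, -0.445]
wrist_force: [-0.2, -0.7, 0.3]
opening: 0.0868
[ 0.4977  0.2183 -0.0063] tilt x [-0.0058 -0.0034 -1.    ] yaw y 12.539221529313334 0.08678968841171929 [-0.2078 -0.7155  0.2555] 10.25
mm in tool [3.7305 2.5165 1.8525]
rotvec tool [-0.0011  0.0021  0.0064]
```

```bash
python3 -m inch '[[-1,3,2,2,0,0,0.006],[1,0,0,0,0,0,0],[1,0,0,0,0,0,0],[1,0,0,0,0,0,0],[1,0,0,0,0,0,0],[1,0,0,0,0,0,0],[1,0,0,0,0,0,0],[1,0,0,0,0,0,0],[1,0,0,0,0,0,0],[1,0,0,0,0,0,0]]' 30; python3 -m inch '[[1,0,0,0,0,0,0],[1,0,0,0,0,0,0]]'; python3 st.py
```

```text
clock: 11.25
ee_pos: [0.502, 0.2172, -0.0077]
eef_rot: [0.553, 0.443, 0.55, -0.442]
wrist_force: [0.1, 1.1, -0.7]
opening: 0.0233
clock: 11.45
ee_pos: [0.5021, 0.2172, -0.0077]
eef_rot: [0.553, 0.443, 0.55, -0.442]
wrist_force: [0.5, -0.6, 0.8]
opening: 0.0216
[ 0.5021  0.2172 -0.0077] tilt x [ 0.004  -0.0009 -1.    ] yaw y 12.535049266556175 0.021633697448318605 [ 0.5303 -0.6302  0.7589] 11.45
```

Gripped at 21.6 mm. The underside is on the bench at a reading of z = −0.0077. Lifting, then carrying to above the slot.

```bash
python3 -m inch '[[1,-10,0,0,0,0,0],[1,-20,0,0,0,0,0],[1,-25,0,0,0,0,0],[1,-25,0,0,0,0,0],[1,-15,0,0,0,0,0],[1,0,0,0,0,0,0]]' 40; python3 st.py .5171 -.0524 .085 17
```

```text
clock: 12.05
ee_pos: [0.4996, 0.2166, 0.0913]
eef_rot: [0.552, 0.442, 0.551, -0.443]
wrist_force: [0.7, 1.0, -0.5]
opening: 0.0215
[0.4996 0.2166 0.0913] tilt x [-0.0005 -0.0024 -1.    ] yaw y 12.543437306218866 0.021464860778693647 [ 0.6676  0.9624 -0.5031] 12.05
mm in tool [  6.9757 -41.3516 266.31  ]
rotvec tool [-0.0778  0.0022  0.0011]
```

```bash
python3 -m inch '[[1,1,-6,38,-0.011,0,0],[1,1,-5,38,-0.011,0,0],[1,1,-5,38,-0.011,0,0],[1,1,-5,38,-0.011,0,0],[1,1,-5,38,-0.011,0,0],[1,1,-5,34,-0.011,0,0],[1,0,-5,22,-0.011,0,0],[1,0,0,0,0,0,0]]'; python3 st.py .5171 -.0524 .06 17
```

```text
clock: 12.85
ee_pos: [0.5236, -0.0381, 0.0816]
eef_rot: [0.569, 0.417, 0.571, -0.42]
wrist_force: [0.6, 0.3, -1.3]
opening: 0.0216
[ 0.5236 -0.0381  0.0816] tilt x [-0.0041 -0.0012 -1.    ] yaw y 17.38589546032694 0.021618608406291092 [ 0.6275  0.296  -1.2647] 12.85
mm in tool [ 21.644  -10.4101  11.696 ]
rotvec tool [ 0.0067 -0.      0.0042]
```

```bash
python3 -m inch '[[1,12,-6,6,0.007,0,0.004],[1,12,-4,5,0,0,0],[1,8,0,0,0,0,0],[1,0,0,0,0,0,0]]'; python3 st.py .5171 -.0524 .045 17; python3 - <<'E'
from h import *
b=cam("top");a=cam("scene")
im=cv2.resize(b["color"][150:250,270:350,::-1],(400,500),interpolation=cv2.INTER_CUBIC)
im2=cv2.resize(a["color"][175:265,310:382,::-1],(400,500),interpolation=cv2.INTER_CUBIC)
cv2.imwrite("pics/p5.png",np.clip(np.hstack([im,im2]).astype(float)*1.6,0,255).astype(np.uint8))
E
```

```text
clock: 13.25
ee_pos: [0.514, -0.0501, 0.0443]
eef_rot: [0.567, 0.421, 0.57, -0.421]
wrist_force: [-0.8, 1.1, -1.8]
opening: 0.0217
[ 0.514  -0.0501  0.0443] tilt x [-0.0044  0.0022 -1.    ] yaw y 16.955882270853227 0.021654122867491528 [-0.7662  1.1476 -1.782 ] 13.25
mm in tool [-0.7045  2.2497  3.0936]
rotvec tool [-0.0008 -0.0034  0.0036]
```

View pics/p5.png

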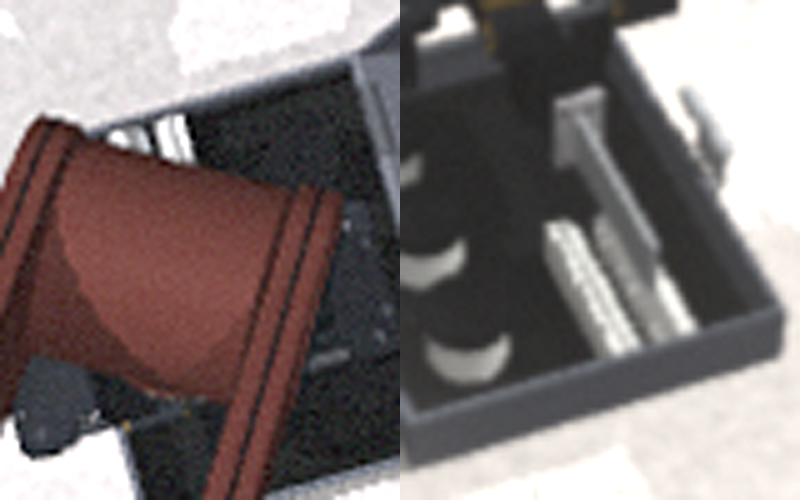

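```bash
python3 - <<'E'
from h import *
np.set_printoptions(precision=4,suppress=True)
a=cam("scene");p,M,s=tool();C=Case()
u=np.array([M[0,1],M[1,1],0]);zb=p[2]+.0077
for n,l,z in(("tip bot",.115,0),("tip top",.115,.03),("base top",.03,.03)):
    q=p+u*l;q[2]=zb+z; print(n,q,proj(a,q)[0],"crop",(proj(a,q)[0]-[310,175])*5.556+[400,0], "case",(q-C.t)@C.R*1000)
g=a["color"].mean(2)
for r in(214,217,220,223): print(r,g[r,345:366].astype(int))
# edges of insert strips further along, rows 226..236
for r in(228,231,234): print(r,g[r,335:372].astype(int), [round(proj(a,C.w((x,30,28)))[0][1]) for x in(60,80,100)])
for y in(21,30,39): print(y,[proj(a,C.w((x,y,28)))[0].round(1) for x in(30,60,90,100)])
E
```

```text
tip bot [ 0.6258 -0.0169  0.0541] [355.026  226.7415] crop [650.1646 287.4759] case [93.8306 32.2189 54.0825]
tip top [ 0.6258 -0.0169  0.0841] [355.5177 218.6508] crop [652.8965 242.5238] case [93.8306 32.2189 84.0825]
base top [ 0.5445 -0.0417  0.0841] [342.0423 195.2293] crop [578.0272 112.3942] case [ 8.8307 32.2388 84.0825]
214 [69 82 70 59 58 59 68 96 94 60 35 30 32 31 30 31 31 32 38 42 42]
217 [ 74  89  91  83  69  60  57  60  78 100  83  47  31  29  30  30  30  32
  31  33  39]
220 [54 69 80 86 91 80 64 59 58 62 72 60 37 32 30 31 31 31 31 32 33]
223 [120  69  55  72  94  98  89  74  61  61  72  99  77  41  30  31  32  30
  31  31  32]
228 [ 27  27  27  29  48  66  75  92 135 150 128 131 147 113  63  64  84  91
  92  92  93 112 145 159 146  94  43  32  32  32  32  32  32  32  33  36
  38] [224, 230, 236]
231 [ 28  26  28  28  28  34  51  69  82 116 146 138 127 145 142  93  58  69
  80  89  93  94  98 126 152 156 119  65  37  33  32  31  33  34  35  37
  42] [224, 230, 236]
234 [ 27  29  29  29  28  28  31  42  64  75  88 115 145 141 140 149 120  70
  57  73 101 104  97  94 106 134 136 120  88  63  60  61  60  59  57  54
  53] [224, 230, 236]
21 [array([340.8, 217. ]), array([345.2, 225.2]), array([349.9, 233.7]), array([351.5, 236.6])]
30 [array([344., 216.]), array([348.5, 224.2]), array([353.2, 232.7]), array([354.8, 235.6])]
39 [array([347.2, 215.1]), array([351.7, 223.2]), array([356.5, 231.7]), array([358.1, 234.5])]
```

The scene crop shows the blade tip at about px (356,223) over the slot, and the slot lies about 3 mm further +y than the first case model. The blade needs about 1.5 mm toward −y. Lowering in small steps.

```bash
python3 -m inch '[[1,0,0,1.5,0,0,0],[1,7,0,0,0,0,0],[1,7,0,0,0,0,0],[1,6,0,0,0,0,0],[1,0,0,0,0,0,0]]'; python3 st.py .5171 -.0524 -.0017 17
```

```text
clock: 13.9
ee_pos: [0.5182, -0.0513, 0.0264]
eef_rot: [0.569, 0.421, 0.568, -0.42]
wrist_force: [0.1, 0.4, -1.6]
opening: 0.0216
[ 0.5182 -0.0513  0.0264] tilt x [ 0.0024  0.0004 -1.    ] yaw y 17.080398402661316 0.021557536692708663 [ 0.1169  0.3585 -1.6328] 13.9
mm in tool [28.0659 -1.3889  0.7022]
rotvec tool [ 0.0014  0.0003 -0.0024]
```

```bash
python3 -m inch '[[1,6,0,0,0,0,0],[1,6,0,0,0,0,0],[1,5,0,0,0,0,0],[1,0,0,0,0,0,0]]'; python3 st.py .5171 -.0524 -.0017 17
```

```text
clock: 14.3
ee_pos: [0.5179, -0.0513, 0.0074]
eef_rot: [0.569, 0.421, 0.568, -0.42]
wrist_force: [-0.9, 0.9, -2.1]
opening: 0.0215
[ 0.5179 -0.0513  0.0074] tilt x [ 0.0017  0.0006 -1.    ] yaw y 17.069155877201215 0.021467154204656176 [-0.9042  0.8517 -2.0765] 14.3
mm in tool [ 9.1309 -1.054   0.7905]
rotvec tool [ 0.0012 -0.0001 -0.0018]
```

```bash
python3 -m inch '[[1,4,0,0,0,0,0],[1,3,0,0,0,0,0],[1,0,0,0,0,0,0]]'; python3 st.py .5171 -.0524 -.0017 17
```

```text
clock: 14.6
ee_pos: [0.518, -0.0514, -0.0002]
eef_rot: [0.569, 0.421, 0.568, -0.42]
wrist_force: [0.5, 0.0, -0.5]
opening: 0.0213
[ 0.518  -0.0514 -0.0002] tilt x [ 0.0018  0.0006 -1.    ] yaw y 17.063159658105878 0.02129856620140398 [ 0.457   0.0368 -0.5197] 14.6
mm in tool [ 1.5393 -1.1407  0.6914]
rotvec tool [ 0.0011 -0.0001 -0.0019]
```

```bash
python3 -m inch '[[1,2,0,0,0,0,0],[1,1,0,0,0,0,0],[1,0,0,0,0,0,0]]'; python3 st.py; python3 -m inch '[[0.1,0,0,0,0,0,0],[0.1,0,0,0,0,0,0],[0.1,0,0,0,0,0,0],[0.1,0,0,0,0,0,0]]'; python3 st.py
```

```text
clock: 14.9
ee_pos: [0.5188, -0.0516, -0.0012]
eef_rot: [0.569, 0.421, 0.568, -0.42]
wrist_force: [0.1, 0.5, -1.4]
opening: 0.0218
[ 0.5188 -0.0516 -0.0012] tilt x [ 0.0025  0.0003 -1.    ] yaw y 17.078338136537543 0.021848356902597513 [ 0.1299  0.4984 -1.3854] 14.9
clock: 15.3
ee_pos: [0.5199, -0.0519, -0.0005]
eef_rot: [0.57, 0.421, 0.567, -0.419]
wrist_force: [0.6, -0.7, -0.2]
opening: 0.0379
[ 0.5199 -0.0519 -0.0005] tilt x [ 0.0049 -0.0003 -1.    ] yaw y 17.077499054409977 0.03786930856644627 [ 0.5898 -0.6802 -0.1884] 15.3
```

```bash
python3 -m inch '[[0.1,-6,0,0,0,0,0],[0.1,-15,0,0,0,0,0],[0.1,-20,0,0,0,0,0],[0.1,-30,0,0,0,0,0],[0.1,-40,0,0,0,0,0],[0.1,-40,0,0,0,0,0],[0.1,-40,-20,0,0,0,0],[0.1,0,-40,0,0,0,0],[0.1,0,-40,0,0,0,0],[0.1,0,0,0,0,0,0]]'; python3 st.py; python3 - <<'E'
from h import *
b=cam("top");a=cam("scene")
np.save("a2.npy",a,allow_pickle=True);np.save("b2.npy",b,allow_pickle=True)
im=cv2.resize(b["color"][130:265,270:410,::-1],(400,386),interpolation=cv2.INTER_CUBIC)
im2=cv2.resize(a["color"][140:265,240:385,::-1],(400,386),interpolation=cv2.INTER_CUBIC)
cv2.imwrite("pics/p6.png",np.clip(np.hstack([im,im2]).astype(float)*1.6,0,255).astype(np.uint8))
E
```

```text
clock: 16.3
ee_pos: [0.4206, -0.0819, 0.2018]
eef_rot: [0.572, 0.42, 0.567, -0.419]
wrist_force: [1.0, 0.2, -0.6]
opening: 0.0389
[ 0.4206 -0.0819  0.2018] tilt x [ 0.0065 -0.0025 -1.    ] yaw y 17.201204704961924 0.038875862466407805 [ 1.0399  0.2448 -0.5654] 16.3
```

View pics/p6.png

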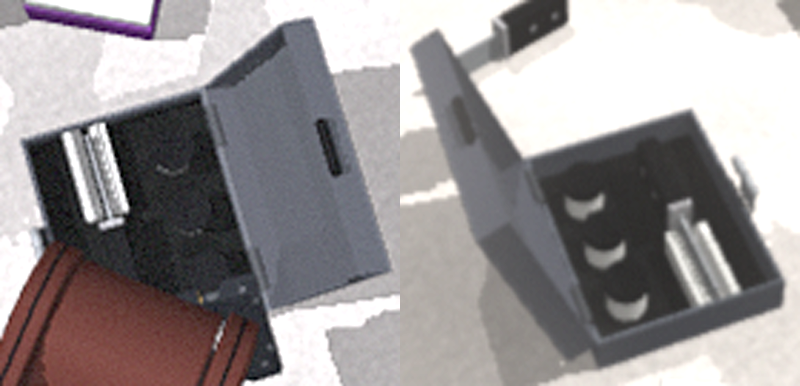

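The crop shows the scraper standing in the slot at about top px (303,190), handle in the bay, not tipped, with the lid still open. Next I'll verify the seat numerically, estimate the lid angle, and plan the swing.

```bash
cat >> h.py <<'E'
CC=Case(.5448,-.0727)
def lidpt(th,x,r,off): return CC.w((x,-90+r*np.cos(th)-off*np.sin(th),34+r*np.sin(th)+off*np.cos(th)))[0]
def casep(p): return (np.array(p)-CC.t)@CC.R*1000
def lp():
    p,M,s=tool(); c=casep(p); c[2]+=36-19
    print("tip in case mm",c.round(1),"yaw",np.degrees(np.arctan2(M[1,1],M[0,1])).round(2),"tilt",M[:2,0].round(4),"F",np.round(s["wrist_force"],1),s["clock"])
E
python3 - <<'E'
from h import *
np.set_printoptions(precision=1,suppress=True)
a=np.load("a2.npy",allow_pickle=True).item();b=np.load("b2.npy",allow_pickle=True).item()
for th in(1.7,1.8,1.9,2.0,2.1):
    print(th,"top",proj(b,lidpt(th,110,180,30))[0],proj(b,lidpt(th,-110,180,30))[0],"in",proj(b,lidpt(th,110,180,0))[0],"scene",proj(a,lidpt(th,-110,180,30))[0],proj(a,lidpt(th,-110,180,0))[0])
print("obs top (375,137)/(367,139?) (405.8,224.5); scene (244.4,153) (253,149)")
# handle top in scene & top expectation
for d,n in((a,"scene"),(b,"top")):
    print(n,"blade tip top / handle front top",[proj(d,CC.w((x,30,z)))[0] for x,z in((94,36),(9.5,46),(-80,46))])
lp()
E
```

```text
1.7 top [363.1 138.4] [391.  228.9] in [350.9 141.5] scene [258.2 145.2] [269.9 141. ]
1.8 top [370. 137.] [397.9 227. ] in [358.1 139.7] scene [251.6 148.8] [263.  143.8]
1.9 top [376.4 135.8] [404.3 225.2] in [365.1 138.2] scene [245.5 152.9] [256.3 147.1]
2.0 top [382.4 135. ] [410.1 223.6] in [371.8 136.9] scene [239.7 157.4] [250.  150.8]
2.1 top [387.7 134.5] [415.3 222.2] in [378.  135.9] scene [234.6 162.3] [244. 155.]
obs top (375,137)/(367,139?) (405.8,224.5); scene (244.4,153) (253,149)
scene blade tip top / handle front top [array([354.9, 231.5]), array([342. , 205.7]), array([329.5, 183.4])]
top blade tip top / handle front top [array([299.3, 177.9]), array([307.8, 207.5]), array([317.2, 240.1])]
tip in case mm [-118.8   27.1  218.9] yaw 17.21 tilt [ 0. -0.] F [ 0.9 -0.4  0.3] 16.4
```

```bash
python3 -m inch '[[1,-35,0,0,0,0,0],[1,0,17,35,0,0,0],[1,0,17,35,0,0,0],[1,0,17,35,0,0,0],[1,0,17,35,0,0,0],[1,0,17,35,0,0,0],[1,0,17,35,0,0,0],[1,0,17,35,0,0,0],[1,0,0,0,0,0,0]]' 40; python3 -c "from h import *;lp()"
```

```text
clock: 17.3
ee_pos: [0.6253, -0.284, 0.2347]
eef_rot: [0.573, 0.42, 0.568, -0.415]
wrist_force: [-0.9, 0.4, 0.3]
opening: 0.0008
tip in case mm [  15.2 -225.6  251.7] yaw 17.59 tilt [0.0096 0.0018] F [-0.9  0.4  0.3] 17.3
```

```bash
python3 -m inch '[[1,22,-4,0,0,0,0],[1,22,-4,0,0,0,0],[1,22,-4,0,0,0,0],[1,20,0,0,0,0,0],[1,0,0,0,0,0,0]]'; python3 -c "from h import *;lp()"; python3 -m inch '[[1,0,0,-15,0,0,0],[1,0,0,-15,0,0,0],[1,0,0,-15,0,0,0],[1,0,0,0,0,0,0]]'; python3 -c "from h import *;lp()"
```

```text
clock: 17.8
ee_pos: [0.6176, -0.2842, 0.1403]
eef_rot: [0.571, 0.42, 0.571, -0.414]
wrist_force: [0.1, 0.4, -0.2]
opening: 0.0005
tip in case mm [   7.8 -223.5  157.3] yaw 17.72 tilt [0.0056 0.0065] F [ 0.1  0.4 -0.2] 17.8
clock: 18.2
ee_pos: [0.6068, -0.2406, 0.1449]
eef_rot: [0.574, 0.419, 0.568, -0.414]
wrist_force: [-0.7, 0.2, 0.2]
opening: 0.0005
tip in case mm [  10.2 -178.7  161.9] yaw 17.78 tilt [0.0116 0.001 ] F [-0.7  0.2  0.2] 18.2
```

```bash
python3 -m inch '[[1,0,-2,-15,0,0,0],[1,0,-2,-15,0,0,0],[1,0,-2,-15,0,0,0],[1,0,-2,-15,0,0,0],[1,0,0,-15,0,0,0],[1,0,0,0,0,0,0]]'; python3 - <<'E'
from h import *
np.set_printoptions(precision=1,suppress=True)
lp(); a=cam("scene");b=cam("top")
for th in(1.2,1.3,1.4,1.5,1.6,1.9): print(th,[proj(a,lidpt(th,x,180,0))[0] for x in(-110,110)],[proj(b,lidpt(th,x,180,0))[0] for x in(-110,110)])
im=cv2.resize(b["color"][110:265,260:420,::-1],(400,388),interpolation=cv2.INTER_CUBIC)
im2=cv2.resize(a["color"][130:265,240:385,::-1],(400,388),interpolation=cv2.INTER_CUBIC)
cv2.imwrite("pics/p7.png",np.clip(np.hstack([im,im2]).astype(float)*1.6,0,255).astype(np.uint8))
E
```

```text
clock: 18.8
ee_pos: [0.579, -0.1693, 0.1511]
eef_rot: [0.58, 0.42, 0.563, -0.413]
wrist_force: [-0.7, -0.1, -0.6]
opening: 0.0006
tip in case mm [   4.5 -102.4  168.1] yaw 17.84 tilt [ 0. -0.] F [-0.7 -0.1 -0.6] 18.8
1.2 [array([304.5, 136.2]), array([337.6, 194.7])] [array([341.2, 243.6]), array([314.6, 153.2])]
1.3 [array([297.9, 136. ]), array([330.2, 194.9])] [array([348.4, 241.4]), array([321.5, 150.6])]
1.4 [array([291. , 136.3]), array([322.5, 195.8])] [array([355.9, 239.2]), array([328.7, 148.1])]
1.5 [array([284. , 137.3]), array([314.6, 197.2])] [array([363.5, 236.9]), array([336.1, 145.7])]
1.6 [array([276.9, 138.9]), array([306.6, 199.3])] [array([371.1, 234.7]), array([343.5, 143.5])]
1.9 [array([256.3, 147.1]), array([282.9, 209.2])] [array([393. , 228.4]), array([365.1, 138.2])]
```

View pics/p7.png

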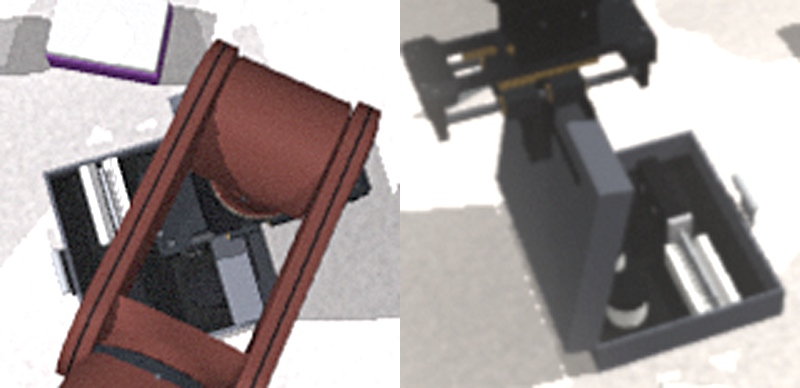

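The lid is at about 1.38 rad (its inner corner in the scene view is at px (324,195)), as modelled. I'll continue along the arc.

```bash
python3 -m inch '[[1,1,0,-15,0.014,0,0],[1,1,0,-15,0,0,0],[1,2,0,-15,0,0,0],[1,4,0,-14,0,0,0],[1,5,0,-14,0,0,0],[1,0,0,0,0,0,0]]'; python3 -c "from h import *;lp()"
```

```text
clock: 19.5
ee_pos: [0.5555, -0.0983, 0.1332]
eef_rot: [0.575, 0.423, 0.561, -0.419]
wrist_force: [-0.4, 0.3, -0.1]
opening: 0.0002
tip in case mm [  2.7 -27.6 150.2] yaw 16.93 tilt [ 0.02   -0.0076] F [-0.4  0.3 -0.1] 19.5
```

```bash
python3 -m inch '[[1,4,0,-13,0,0,-0.02],[1,6,0,-13,0,0,0],[1,10,0,-12,0,0,0],[1,10,0,-12,0,0,0],[1,12,0,-11,0,0,0],[1,0,0,0,0,0,0]]'; python3 -c "from h import *;lp()"
```

```text
clock: 20.1
ee_pos: [0.5352, -0.036, 0.0859]
eef_rot: [0.571, 0.417, 0.566, -0.425]
wrist_force: [-0.8, -0.7, 0.3]
opening: 0.0005
tip in case mm [  1.6  37.9 102.9] yaw 17.0 tilt [-0.0011 -0.013 ] F [-0.8 -0.7  0.3] 20.1
```

```bash
python3 -m inch '[[1,7,0,-7,0,0,0],[1,7,0,-7,0,0,0],[1,7,0,-6,0,0,0],[1,0,0,0,0,0,0]]'; python3 -c "from h import *;lp()"
```

```text
clock: 20.5
ee_pos: [0.5287, -0.0156, 0.0625]
eef_rot: [0.571, 0.417, 0.566, -0.425]
wrist_force: [0.4, -0.2, -0.2]
opening: 0.0004
tip in case mm [ 1.3 59.3 79.5] yaw 16.99 tilt [-0.0016 -0.0127] F [ 0.4 -0.2 -0.2] 20.5
```

```bash
python3 -m inch '[[1,0,0,-8,0,0,0],[1,3,0,0,0,0,0],[1,3,0,0,0,0,0],[1,0,0,0,0,0,0]]'; python3 -c "from h import *;lp()"
```

```text
clock: 20.9
ee_pos: [0.5271, -0.0075, 0.0574]
eef_rot: [0.571, 0.417, 0.566, -0.424]
wrist_force: [-0.7, 0.1, 0.4]
opening: 0.0005
tip in case mm [ 2.1 67.6 74.4] yaw 16.99 tilt [-0.0001 -0.0129] F [-0.7  0.1  0.4] 20.9
```

```bash
python3 -m inch '[[1,3,0,0,0,0,0],[1,3,0,0,0,0,0]]'; python3 -c "from h import *;lp()"
```

```text
clock: 21.1
ee_pos: [0.5271, -0.0068, 0.0537]
eef_rot: [0.57, 0.417, 0.566, -0.424]
wrist_force: [-7.1, 3.7, 10.7]
opening: 0.0008
tip in case mm [ 2.4 68.2 70.7] yaw 16.97 tilt [-0.0008 -0.0111] F [-7.1  3.7 10.7] 21.1
```

```bash
python3 -m inch '[[1,4,0,0,0,0,0],[1,4,0,0,0,0,0]]'; python3 -c "from h import *;lp()"
```

```text
clock: 21.3
ee_pos: [0.5275, -0.0062, 0.0469]
eef_rot: [0.57, 0.418, 0.566, -0.424]
wrist_force: [-0.1, -0.6, 0.3]
opening: 0.0005
tip in case mm [ 2.9 68.7 63.9] yaw 16.95 tilt [-0.0003 -0.0098] F [-0.1 -0.6  0.3] 21.3
```

The force built to 10.7 N and then dropped as the lid passed the roller. I'll press fully down.

```bash
python3 -m inch '[[1,3,0,0,0,0,0],[1,3,0,0,0,0,0]]'; python3 -c "from h import *;lp()"
```

```text
clock: 21.5
ee_pos: [0.5278, -0.0062, 0.0456]
eef_rot: [0.57, 0.418, 0.567, -0.424]
wrist_force: [-17.0, 2.9, 37.4]
opening: 0.0004
tip in case mm [ 3.2 68.6 62.6] yaw 16.96 tilt [-0.0018 -0.0095] F [-17.    2.9  37.4] 21.5
```

```bash
python3 -m inch '[[1,3,0,0,0,0,0],[1,4,0,0,0,0,0]]'; python3 -c "from h import *;lp()"
```

```text
clock: 21.7
ee_pos: [0.5278, -0.0061, 0.0455]
eef_rot: [0.569, 0.417, 0.568, -0.424]
wrist_force: [-19.5, 3.9, 41.3]
opening: 0.0011
tip in case mm [ 3.2 68.6 62.5] yaw 16.98 tilt [-0.0044 -0.0093] F [-19.5   3.9  41.3] 21.7
```

Hard stop at tip z of about 62.5 mm (64 nominal). Backing off, then checking.

```bash
python3 -m inch '[[1,-5,0,0,0,0,0],[1,-20,0,0,0,0,0],[1,-40,0,0,0,0,0],[1,-40,0,0,0,0,0],[1,0,-40,0,0,0,0],[1,0,-40,0,0,0,0],[1,0,-40,0,0,0,0],[1,0,-30,0,0,0,0],[1,0,0,0,0,0,0]]'; python3 - <<'E'
from h import *
np.set_printoptions(precision=1,suppress=True)
lp(); a=cam("scene");b=cam("top")
for th in(0,.02,.05,.08): print(th,[proj(a,lidpt(th,x,180,30))[0] for x in(-110,110)],[proj(b,lidpt(th,x,180,30))[0] for x in(-110,110)])
im=cv2.resize(b["color"][130:265,260:400,::-1],(400,386),interpolation=cv2.INTER_CUBIC)
im2=cv2.resize(a["color"][160:265,270:390,::-1],(400,350),interpolation=cv2.INTER_CUBIC)
im2=cv2.copyMakeBorder(im2,0,36,0,0,0)
cv2.imwrite("pics/p8.png",np.clip(np.hstack([im,im2]).astype(float)*1.6,0,255).astype(np.uint8))
E
```

```text
clock: 22.6
ee_pos: [0.3831, -0.0526, 0.1555]
eef_rot: [0.572, 0.417, 0.565, -0.424]
wrist_force: [0.7, 0.8, -0.0]
opening: 0.0003
tip in case mm [-148.8   66.5  172.5] yaw 16.97 tilt [ 0. -0.] F [ 0.7  0.8 -0. ] 22.6
0 [array([345.7, 166.3]), array([380.5, 222. ])] [array([297.8, 257.5]), array([275. , 176.8])]
0.02 [array([345.5, 165.4]), array([380.4, 221.1])] [array([297.9, 257.5]), array([275. , 176.5])]
0.05 [array([345.2, 164. ]), array([380.1, 219.8])] [array([298.2, 257.4]), array([275.2, 176. ])]
0.08 [array([344.8, 162.7]), array([379.8, 218.5])] [array([298.5, 257.2]), array([275.4, 175.5])]
```

View pics/p8.png

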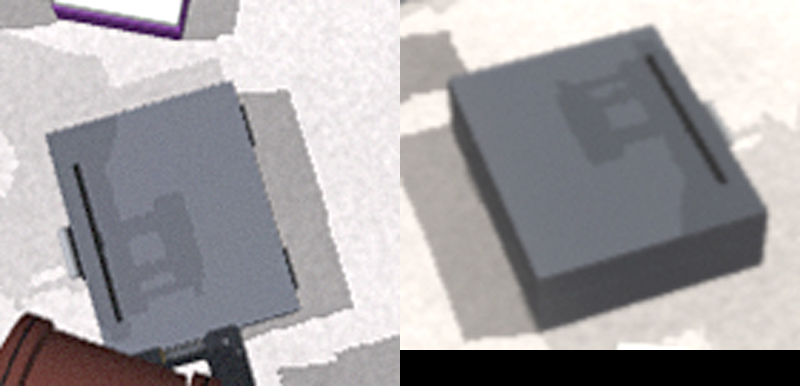

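The lid is flat and fully shut. Its front +x corner is at scene px (380,223), against (380.5,222) expected at 0 rad and (379.8,218.5) at 0.08 rad. The robot is clear of everything, so I'm handing in.

```bash
python3 -c "
from cell import ticket; print(ticket.finish_job())"
```

```text
the job is handed in; nothing more can be done
None
```

I put the farthest scraper (0.53 m from the base) in the case slot and released it. I then swung the lid over, pressed it past its catch, and handed the job in at about 22.7 s of the 64 s allowed.

**Checks that passed**
- **Scraper:** with the lid open, both views showed it upright in the slot with its handle in the bay. It had stopped lowering about 0.5 mm above where I expected the slot floor.
- **Lid:** the force rose to about 11 N, dropped as the lid passed the catch, then reached 41 N at a hard stop. After I backed off, the lid's front corner was about 1 px from the fully shut position.
- **Clearance:** the arm is clear of the case. I steered away from the tip box, bottle and beaker but did not measure them again.

**Checks that failed or disagreed**
- **First grasp:** it missed because the reported tool height is about 36 mm too low compared with the pictures and the bench stop. I corrected for that, and the second grasp held.
- **Bench touch:** the wrist force showed nothing there. It's possible the gripper body, not just the fingertips, touched the scraper handle. The pictures showed no sign the scraper had moved.
- **Case position:** my first estimate put the slot about 3 mm off. I corrected it from the pictures before inserting the blade.
- **After closing:** the scraper can't be seen with the lid shut, so its final pose is not confirmed.

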